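Make up two door-furniture kits at the forge

ROBOT

A 6-joint arm with a two-finger parallel gripper is mounted at the origin on the work surface. World frame = base frame: x ahead of the robot, y to its left, z up, the work surface at z = 0. Lengths are in m, angles in rad, forces in N, time in s.
With the tool pointing down it reaches from about 0.35 to 0.875 m from the base axis. Payload 15.5 kg.
Tool frame: the origin (TCP) lies midway between the tips of the shut fingers; the grasp point (between the pads) lies 19 mm behind it; z points along the fingers, y is the line along which they close (so a half turn about z gives the same grasp; the last joint's range is limited). The gripper opens to 85 mm and grips with 20 to 120 N. Pads are 22 mm wide; open, the fingers measure 114 mm over their backs; the gripper's body (76 mm by 85 mm) begins 54 mm behind the grasp point. The pads swing forward as they close: fully open they stand 13 mm farther back than shut.
Start: joints at [1.109, 0.494, 1.345, -0, 1.302, -0.096], TCP at [0.224, 0.584, 0.231] pointing down, gripper open.
Joint ranges: [-2.91, 2.91], [-0.82, 2.16], [0.22, 2.67], [-1.22, 4.37], [0.12, 2.79], [-3.08, 3.08]. Speed limits (rad/s): [1.89, 1.89, 2.57, 3.01, 3.01, 3.01].

INTERFACE

Orientations are given as a 3x3 rotation matrix whose columns are the frame's x, y, z axes.
In Python, from plant import env gives the robot as it stands.
- The arm moves only by the shell command python3 -m crank 'ROWS' [FORCE]. ROWS is JSON, a list of rows, each a list of 5 numbers: the shift along the tool's x, y, z in units of 30 mm (1.0 is 30 mm), then the turn about the tool's z in units of 5 degrees (1.0 is 5 degrees), then the opening, from 0 (shut) to 1 (fully open). In form: [[tx, ty, tz, turn, claw], ...]. A call has 1 to 12 rows; each row is the pose to reach, as a shift and turn from the pose commanded when the call began, along the tool's axes at that moment; what a row does not reach only later rows make up. A row lasts 1/12 s, in which the tool goes at most 41.7 mm and 7.16 degrees, less where a joint would pass 70% of its speed; a pose out of reach is approached as far as the arm can. A call with a gripper value outside its range is refused whole. The fingers move at their own pace and stop on an object; FORCE is the grip in N (left out, the last holds). Time passes only in rows, so rows that repeat a pose let the fingers close. It gives the time, the measured TCP pose, the force, the opening and the grip force at its end, in the units of the state.
- env.get_state(): the state, without advancing time (a new reading comes with each control period).
- env.grab_frame(name): name is "scene" or "side" or "wrist"; returns (picture, depth): 400x640x3 uint8, red, green, blue; 400x640 float32, m along the optical axis (not along the pixel's ray), 0 where there is no reading.
- env.get_calibration(name): a dict with "fov_y" (degrees; the focal length in pixels is half the picture's height over the tangent of half this angle, whatever the lens; pixels are square), "cx", "cy" (the principal point, pixels), "R" (3x3) and "t" (3): a world point X has camera coordinates R X + t. Camera axes: x right, y down, z forward; pixel columns grow to the right and rows downward; lengths in m; the calibration is good to about 2 mm. A picture is of the moment at which its call begins: read the wrist's pose just before it. get_calibration takes no time and is no camera call; for the wrist camera it gives the pose at the moment of the call.
- env.sign_off(): hands the job in; it is judged then, once.
The state is a dict: "clock": time; "joints": joint angles; "dq": joint speeds; "joint_efforts": joint torques, N m; "tool_pos": TCP position; "ee_rot": TCP orientation; "wrist_force": force on the tool from outside, world axes, zero at the start; "moment": the same for the moment, N m; "opening": finger opening in m; "grip_force": force on a finger pad.
Only numpy, scipy, OpenCV 4.12 (cv2) and the standard library are available. Lean on these libraries where they do the work, as an engineer would, in place of code of your own. Each camera call takes 0.05 s, during which the arm holds its last target. There are 200 camera calls.

TASK

Make up two orders of door furniture from the loose stock on the bench. The ring-pull kit goes in the two-pocket tray: the small ring and the square plate, one in each pocket, either way about. The knob kit goes in the three-pocket tray: the short square bar lying in the middle pocket, the round plate and the door knob in the two end pockets, either way about; lay everything flat on the pocket floors with the knob standing on its foot, and leave the spare long bar and the spare large ring where they lie.

Things in the scene. Friction and masses are not known exactly. Their poses are not given: they have to be found in the camera images.
- pull_ring: The smaller of two plain steel rings, lying flat: 56 mm outside diameter, 40 mm hole, 10 mm high. Origin: centre of its underside, z up.
- square_plate: Square steel back plate, 52 x 52 mm, 10 mm thick, lying flat, with four small dark screw holes. Origin: centre of its underside, z up. x and y are parallel to its edges.
- round_plate: Round steel rose plate, disc of 54 mm diameter, 10 mm thick, lying flat, with a small dark square hole in the middle. Origin: centre of its underside, z up.
- door_knob: Turned steel door knob standing on its foot: foot 36 mm diameter, waist 28 mm, drum-shaped head of 48 mm diameter with upright sides from 22 to 40 mm height, domed top at 50 mm. Origin: centre of its underside, z up.
- short_spindle: The shorter of two square steel bars, lying: 80 mm long, 10 x 10 mm section. Origin: centre of its underside, x along its length, z up.
- long_spindle: Spare, the longer of two square steel bars, lying: 110 mm long, 10 x 10 mm section; not wanted. Origin: centre of its underside, x along its length, z up.
- large_ring: Spare, the larger of two plain steel rings, lying flat: 80 mm outside diameter, 60 mm hole, 10 mm high; not wanted. Origin: centre of its underside, z up.
- tray2: Low plywood kit tray with two pockets in a row, 171 x 120 x 24 mm. Each pocket is 78 mm (tray's x) by 110 mm (y) inside; walls and dividers 5 mm thick, 24 mm high; pocket floor 5 mm above the bench. Fixed to the bench. Origin: centre of its underside, z up, x along the row of pockets. Pocket centres at x = -41.5 and +41.5 mm, y = 0.
- tray3: Low plywood kit tray with three pockets in a row, 254 x 120 x 24 mm. Each pocket is 78 mm (tray's x) by 110 mm (y) inside; walls and dividers 5 mm thick, 24 mm high; pocket floor 5 mm above the bench. Fixed to the bench. Origin: centre of its underside, z up, x along the row of pockets. Pocket centres at x = -83, 0 and +83 mm, y = 0.
Things that resemble listed ones, but are neither listed nor needed, are in the scene too. What is shaped like the short_spindle but yellow is not meant. What is shaped like the pull_ring but red is not meant.

How it is judged:
At the end, for the whole second after the job is handed in: Two-pocket tray: small ring, square plate, a pocket each. Three-pocket tray: short bar in the middle, round plate and knob in the ends. All inside their walls, within 4 mm of the floor, flat or upright within 0.1 rad, released, at rest; spares within 25 mm of their start ((((x of pull_ring in the frame of tray2 between 0.0285 and 0.0545 m and y of pull_ring in the frame of tray2 between -0.029 and 0.029 m and z of pull_ring in the frame of tray2 between 0 and 0.019 m) and (x of square_plate in the frame of tray2 between -0.0585 and -0.0245 m and y of square_plate in the frame of tray2 between -0.033 and 0.033 m and z of square_plate in the frame of tray2 between 0 and 0.019 m)) or ((x of pull_ring in the frame of tray2 between -0.0545 and -0.0285 m and y of pull_ring in the frame of tray2 between -0.029 and 0.029 m and z of pull_ring in the frame of tray2 between 0 and 0.019 m) and (x of square_plate in the frame of tray2 between 0.0245 and 0.0585 m and y of square_plate in the frame of tray2 between -0.033 and 0.033 m and z of square_plate in the frame of tray2 between 0 and 0.019 m))) and (angle between pull_ring's own z axis and vertical below 0.1 rad or angle between pull_ring's own z axis and vertical above 3.04 rad) and (angle between square_plate's own z axis and vertical below 0.1 rad or angle between square_plate's own z axis and vertical above 3.04 rad) and (((x of round_plate in the frame of tray3 between 0.069 and 0.097 m and y of round_plate in the frame of tray3 between -0.03 and 0.03 m and z of round_plate in the frame of tray3 between 0 and 0.019 m) and (x of door_knob in the frame of tray3 between -0.1 and -0.066 m and y of door_knob in the frame of tray3 between -0.033 and 0.033 m and z of door_knob in the frame of tray3 between 0 and 0.009 m)) or ((x of round_plate in the frame of tray3 between -0.097 and -0.069 m and y of round_plate in the frame of tray3 between -0.03 and 0.03 m and z of round_plate in the frame of tray3 between 0 and 0.019 m) and (x of door_knob in the frame of tray3 between 0.066 and 0.1 m and y of door_knob in the frame of tray3 between -0.033 and 0.033 m and z of door_knob in the frame of tray3 between 0 and 0.009 m))) and (angle between round_plate's own z axis and vertical below 0.1 rad or angle between round_plate's own z axis and vertical above 3.04 rad) and angle between door_knob's own z axis and vertical below 0.1 rad and x of short_spindle in the frame of tray3 between -0.036 and 0.036 m and y of short_spindle in the frame of tray3 between -0.03 and 0.03 m and z of short_spindle in the frame of tray3 between 0 and 0.019 m and angle between short_spindle's own x axis and vertical between 1.47 and 1.67 rad and linear speed of each of pull_ring, square_plate, round_plate, door_knob, short_spindle below 0.02 m/s and contact force between each of pull_ring, square_plate, round_plate, door_knob, short_spindle and the fingers below 0.1 N and distance of each of long_spindle, large_ring from where it was at the start of the episode below 0.025 m); the robot touches nothing.
It fails at once if a spare (long bar or large ring) is shifted by more than 25 mm (distance of any of long_spindle, large_ring from where it was at the start of the episode above 0.025 m).
It also fails if it takes over 115 s, if anything falls off the work surface, if the arm or the gripper's body presses on something with over 40 N, if the wrist force passes 120 N, or if a joint passes its speed limit or range.

## Working session

There is one attempt and no reset: what is moved stays moved. The work goes in short steps, Python scripts to look and compute and a shell command to move; the robot and the scene stay as the last step left them, time stands still between calls to the robot, and variables do not carry over. Pictures are saved under pics/ and viewed, at most 14 in all, crops included, and the job is handed in when it is done.

```bash
ls; mkdir -p pics; python3 - <<'E'
from plant import env
import cv2,numpy as np
s=env.get_state();print(s['clock'],s['tool_pos'],np.round(s['ee_rot'],3).tolist(),s['opening'])
for n in ['scene','side','wrist']:
    c=env.get_calibration(n);print(n,c)
    p,d=env.grab_frame(n);cv2.imwrite(f'pics/{n}0.png',p[:,:,::-1]);np.save(f'pics/{n}0.npy',d);print((d>0).mean())
E
```

```text
pics
0.0 [0.22340483 0.58330596 0.23068066] [[-0.934, 0.358, -0.001], [0.358, 0.934, -0.001], [0.0, -0.001, -1.0]] 0.08548762497410436
scene {'fov_y': 45.21039567251919, 'cx': 317.63086660584986, 'cy': 188.62250251658392, 'R': array([[ 0.77237112,  0.63514006, -0.00632209],
       [ 0.36263904, -0.44912037, -0.81656832],
       [-0.52147463,  0.62840114, -0.57721418]]), 't': array([-0.40578796, -0.14694459,  1.25790847])}
0.9958984375
side {'fov_y': 46.91833817338778, 'cx': 318.804292939805, 'cy': 203.58622735162425, 'R': array([[ 0.76198017, -0.64738677, -0.01663085],
       [-0.50115573, -0.573211  , -0.64828396],
       [ 0.41015747,  0.50231417, -0.761217  ]]), 't': array([-0.41212569,  0.29746618,  0.82023059])}
0.99598046875
wrist {'fov_y': 61.819685403533995, 'cx': 318.4328654648444, 'cy': 199.17122015818592, 'R': array([[ 3.57783926e-01,  9.33804036e-01, -8.27188821e-04],
       [ 8.97574399e-01, -3.43658039e-01,  2.76150958e-01],
       [ 2.57586609e-01, -9.95448375e-02, -9.61113918e-01]]), 't': array([-0.62423166, -0.03630863,  0.37899538])}
0.9960703125
```

View pics/scene0.png

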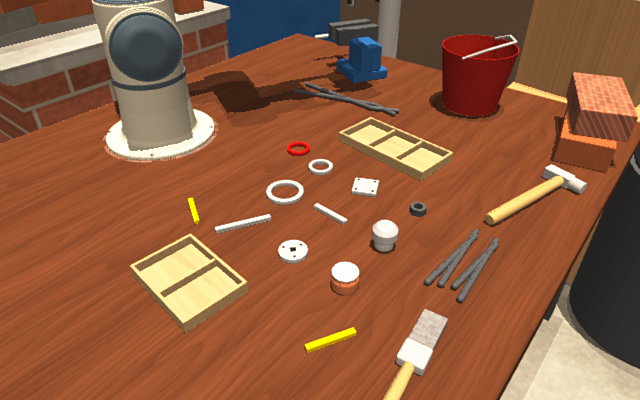

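View pics/side0.png

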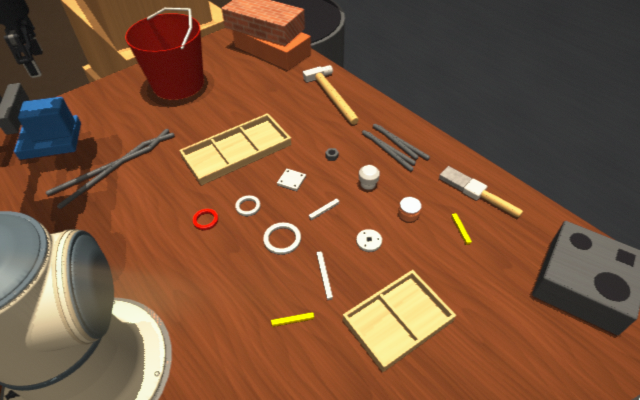

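Scene view, with the candidates for each item:
- **Small ring:** white ring at (320,167). Rivals are the red ring (298,149), the large ring (285,192) and the dark nut (418,209).
- **Square plate:** (365,187).
- **Round plate:** (293,251).
- **Knob:** (385,236). The rival is an orange and white tin at (345,277).
- **Short bar:** (330,213). Rivals are the long bar (243,223) and the yellow bars (193,210) and (330,340).
- **Trays:** tray3 at (395,147), tray2 at (188,280).

The side view matches: ring (248,205), square (291,179), round (369,240), knob (369,176), short bar (324,209).

```bash
cat > h.py <<'E'
import numpy as np,cv2
def K(c): return 200/np.tan(np.radians(c['fov_y']/2))
def ray(c,u,v):
    f=K(c);d=c['R'].T@np.array([(u-c['cx'])/f,(v-c['cy'])/f,1.]);return -c['R'].T@c['t'],d
def onplane(c,u,v,z):
    o,d=ray(c,u,v);return o+d*(z-o[2])/d[2]
def tri(c1,p1,c2,p2):
    o1,d1=ray(c1,*p1);o2,d2=ray(c2,*p2)
    s=np.linalg.lstsq(np.c_[d1,-d2],o2-o1,rcond=None)[0]
    a=o1+d1*s[0];b=o2+d2*s[1];return (a+b)/2,np.linalg.norm(a-b)
def cloud(c,d):
    f=K(c);v,u=np.mgrid[0:400,0:640]
    P=np.stack([(u-c['cx'])/f*d,(v-c['cy'])/f*d,d],-1);return (P-c['t'])@c['R']
E
cat > m.py <<'E'
from h import *;from plant import env
seeds=dict(ring=((320,167),(248,205)),square=((365,187),(291,179)),round=((293,251),(369,240)),knob=((385,233),(369,176)),short=((330,213),(324,209)),long=((243,223),(324,275)),large=((285,192),(282,238)))
C={n:env.get_calibration(n) for n in('scene','side')}
L={}
for n in C:
    hsv=cv2.cvtColor(cv2.imread(f'pics/{n}0.png'),cv2.COLOR_BGR2HSV)
    m=((hsv[...,1]<70)&(hsv[...,2]>110)).astype(np.uint8)
    L[n]=cv2.connectedComponents(m)[1],cloud(C[n],np.load(f'pics/{n}0.npy'))
for k,s in seeds.items():
    cen=[]
    for n,(u,v) in zip(C,s):
        lab,P=L[n];w=lab[v-14:v+15,u-14:u+15];i=np.bincount(w[w>0]).argmax();M=lab==i
        cs,_=cv2.findContours(M.astype(np.uint8),cv2.RETR_EXTERNAL,2)
        mo=cv2.moments(cs[0]);c=(mo['m10']/mo['m00'],mo['m01']/mo['m00']);cen.append(c)
        Q=P[M];
        tz=.01
        X=np.array([onplane(C[n],a,b,tz)[:2] for a,b in cs[0][:,0]]).astype(np.float32)
        r=cv2.minAreaRect(X*1000)
        print(k,n,np.round(c,1),'cloud med',np.round(np.median(Q,0),4),'rect@.01',[np.round(x,1) for x in r])
    print('   tri',np.round(tri(C['scene'],cen[0],C['side'],cen[1]),4) if 0 else [np.round(x,4) for x in tri(C['scene'],cen[0],C['side'],cen[1])])
E
python3 m.py; python3 - <<'E'
import cv2
a=cv2.imread('pics/scene0.png');b=cv2.imread('pics/side0.png')
cv2.imwrite('pics/c1.png',cv2.resize(a[110:300,250:440],None,fx=3,fy=3,interpolation=2))
import numpy as np
cv2.imwrite('pics/c2.png',np.vstack([np.hstack([cv2.resize(a[110:185,330:460],(390,225)),cv2.resize(a[230:330,125:255],(390,300))]),np.hstack([cv2.resize(b[110:185,170:300],(390,225)),np.zeros((225,390,3),np.uint8)])]))
E
```

```text
ring scene [320.4 166.5] cloud med [0.4358 0.1196 0.0093] rect@.01 [array([435.3, 119.9]), array([53.2, 63.7]), np.float64(38.9)]
ring side [247.5 205.3] cloud med [0.432 0.122 0.009] rect@.01 [array([431.9, 123.1]), array([56.8, 54.1]), np.float64(48.9)]
   tri [array([0.4326, 0.124 , 0.0072]), np.float64(0.0021)]
square scene [365.  186.7] cloud med [0.5609 0.1159 0.0104] rect@.01 [array([560.3, 117.6]), array([52.6, 62.5]), np.float64(25.9)]
square side [291.1 179.1] cloud med [0.5574 0.1218 0.01  ] rect@.01 [array([558. , 122.2]), array([57., 54.]), np.float64(26.3)]
   tri [array([0.5585, 0.1225, 0.0072]), np.float64(0.0028)]
round scene [292.7 250.9] cloud med [ 0.5764 -0.1326  0.0104] rect@.01 [array([ 574.7, -131.6]), array([53. , 58.3]), np.float64(39.1)]
round side [368.9 239.9] cloud med [ 0.5724 -0.1286  0.01  ] rect@.01 [array([ 572.9, -128.1]), array([52.5, 52. ]), np.float64(48.9)]
   tri [array([ 0.5732, -0.1282,  0.0075]), np.float64(0.0026)]
knob scene [384.8 234.3] cloud med [ 0.6963 -0.018   0.0424] rect@.01 [array([680.7,  12.2]), array([48.3, 86.1]), np.float64(
[... 891 characters left out ...]
cloud med [ 0.4392 -0.0056  0.0097] rect@.01 [array([438.4,  -5.4]), array([79.3, 87.4]), np.float64(39.0)]
large side [281.7 237.9] cloud med [ 0.4351 -0.0016  0.0095] rect@.01 [array([435.9,  -1.1]), array([79.7, 78.6]), np.float64(49.0)]
   tri [array([ 0.4359, -0.001 ,  0.007 ]), np.float64(0.0026)]Traceback (most recent call last):
  File "<stdin>", line 5, in <module>
    return _nx.concatenate(arrs, 1, dtype=dtype, casting=casting)
           ~~~~~~~~~~~~~~~^^^^^^^^^^^^^^^^^^^^^^^^^^^^^^^^^^^^^^^
ValueError: all the input array dimensions except for the concatenation axis must match exactly, but along dimension 0, the array at index 0 has size 225 and the array at index 1 has size 300
```

View pics/c1.png

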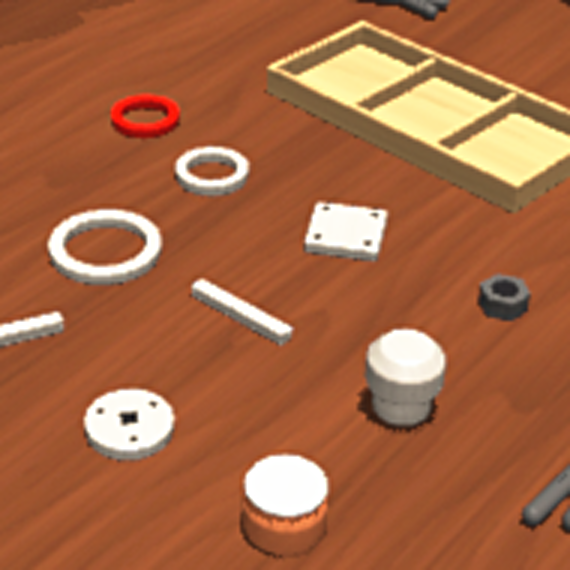

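The crop confirms each choice: white small ring at crop (212,170), square plate with four holes (346,230), short bar (240,310), round plate with square hole (129,423), knob with waist (404,375). The tin with the orange body (286,500) is not wanted. Next, the trays.

```bash
python3 - <<'E'
from h import *;from plant import env
for n in('scene','side'):
    c=env.get_calibration(n);P=cloud(c,np.load(f'pics/{n}0.npy'))
    hsv=cv2.cvtColor(cv2.imread(f'pics/{n}0.png'),cv2.COLOR_BGR2HSV)
    tan=((hsv[...,0]>15)&(hsv[...,0]<32)&(hsv[...,1]>60)&(hsv[...,1]<180)&(hsv[...,2]>90)).astype(np.uint8)
    for k,(u,v) in dict(tray3=dict(scene=(395,147),side=(235,147)),tray2=dict(scene=(188,280),side=(399,319))).items():
        u,v=locals()['v'] if 0 else (u,v)
        (u,v)=dict(tray3=dict(scene=(395,147),side=(235,147)),tray2=dict(scene=(188,280),side=(399,319)))[k][n]
        M=np.zeros_like(tan);M[max(0,v-60):v+60,u-75:u+75]=1;M&=tan
        Q=P[M>0];z=Q[:,2];T=Q[(z>.0215)&(z<.030)]
        ctr=np.median(T[:,:2],0);T=T[np.linalg.norm(T[:,:2]-ctr,axis=1)<.16]
        r=cv2.minAreaRect((T[:,:2]*1000).astype(np.float32));
        F=Q[(z<.012)&(z>0)]
        print(k,n,[np.round(x,1) for x in r],'top med',np.median(T[:,2]).round(4),'floor',np.median(F[:,2]).round(4),len(T))
E
```

```text
tray3 scene [array([517. , 298.8]), array([126.2, 258.3]), np.float64(83.4)] top med 0.0237 floor 0.006 607
tray2 scene [array([ 485.1, -295.9]), array([121.2, 174.6]), np.float64(83.9)] top med 0.0244 floor 0.006 1118
tray3 side [array([520.2, 302.3]), array([125.5, 255.9]), np.float64(83.3)] top med 0.0238 floor 0.0057 614
tray2 side [array([ 487.1, -292.5]), array([121.5, 173.1]), np.float64(83.9)] top med 0.0239 floor 0.0052 922
```

Tray3 has its centre at (0.5185,0.300) with the row axis at −6.6°, and tray2 at (0.486,−0.294) with −6.1°. Tops measure 24 mm and floors about 5.5 mm. Triangulated item positions agree between the views, so I start with the ring.

```bash
cat > go.py <<'E'
import sys,numpy as np
from plant import env
s=env.get_state();R=np.array(s['ee_rot']);p=np.array(s['tool_pos'])
yaw=np.degrees(np.arctan2(R[1,1],R[0,1]))
print('now',p.round(4),'yaw',yaw.round(1),'q6',round(s['joints'][5],2),'open',round(s['opening'],4),'t',round(s['clock'],2))
for a in sys.argv[1:]:
    x,y,z,w=map(float,a.split(','));d=R.T@(np.array([x,y,z])-p)/.03
    t=-((w-yaw+90)%180-90)/5
    print(a,d.round(2),'turn',round(t,2),'rows>=',round(np.linalg.norm(d)*30/41.7,1),round(abs(t)*5/7.16,1))
E
python3 go.py .4325,.1235,.1,84 .4325,.1235,0,84
```

```text
now [0.2234 0.5834 0.2308] yaw 69.0 q6 -0.1 open 0.0851 t 0.15
.4325,.1235,.1,84 [-11.99 -11.82   4.37] turn -2.99 rows>= 12.5 2.1
.4325,.1235,0,84 [-11.99 -11.82   7.7 ] turn -2.99 rows>= 13.3 2.1
```

```bash
python3 -m crank '[[-1,-1,0,-0.5,1],[-2,-2,0.5,-1,1],[-3,-3,1,-1.5,1],[-4,-4,1.5,-2,1],[-5,-5,2,-2.5,1],[-6,-6,2.5,-3,1],[-7,-7,3,-3,1],[-8,-8,3.5,-3,1],[-9,-9,4,-3,1],[-10,-10,4.4,-3,1],[-11,-11,4.4,-3,1],[-12,-11.8,4.4,-3,1]]' 60; python3 -m crank '[[0,0,0,0,1],[0,0,0,0,1]]'
python3 - <<'E'
from plant import env;import cv2
from h import *
c=env.get_calibration('wrist');p,d=env.grab_frame('wrist');cv2.imwrite('pics/w1.png',p[:,:,::-1])
np.save('pics/w1.npy',d)
P=cloud(c,d);hsv=cv2.cvtColor(p,cv2.COLOR_RGB2HSV)
m=((hsv[...,1]<70)&(hsv[...,2]>110)&(np.linalg.norm(P[...,:2]-[.4325,.1235],axis=2)<.04)&(abs(P[...,2]-.01)<.004)).astype(np.uint8)
ctr,r=cv2.minEnclosingCircle((P[m>0][:,:2]*1000).astype(np.float32));print(ctr,r,P[m>0][:,2].mean())
E
python3 go.py .4325,.1235,0,84
```

```text
clock: 1.15
tool_pos: [0.4204, 0.1455, 0.0998]
ee_rot: [[-0.995, 0.104, -0.002], [0.104, 0.995, -0.0], [0.002, -0.001, -1.0]]
wrist_force: [0.8, 0.4, 0.3]
opening: 0.0854
grip_force: 0.0
clock: 1.32
tool_pos: [0.4218, 0.1456, 0.1005]
ee_rot: [[-0.994, 0.108, -0.0], [0.108, 0.994, -0.0], [0.0, -0.0, -1.0]]
wrist_force: [0.4, 0.9, -0.6]
opening: 0.0849
grip_force: 0.0
(432.8366394042969, 125.869384765625) 27.714357376098633 0.010261657143545978
now [0.4211 0.1469 0.1006] yaw 83.9 q6 -1.26 open 0.0849 t 1.37
.4325,.1235,0,84 [-0.46 -0.74  3.35] turn -0.02 rows>= 2.5 0.0
```

View pics/w1.png

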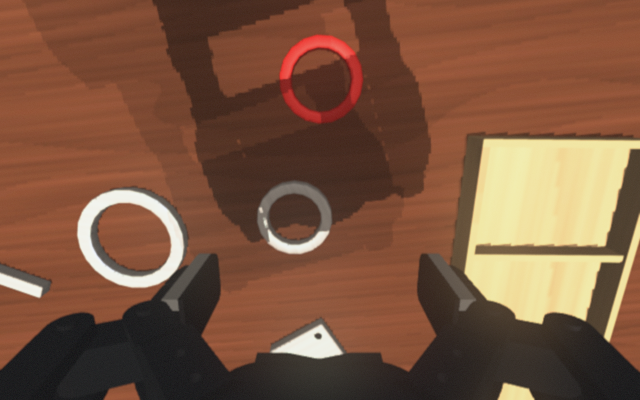

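Wrist view: the small ring is at (295,217), half in shadow and clear of the fingers. The red ring (322,80), large ring (132,237) and the square plate's corner (318,335) are also clear. The wrist measurement puts the ring at (0.4328,0.1255), top at 10 mm.

```bash
python3 -m crank '[[-0.45,-0.7,0.5,0,1],[-0.45,-0.7,1.4,0,1],[-0.45,-0.7,2.2,0,1],[-0.45,-0.7,3,0,1],[-0.45,-0.7,3.35,0,1],[-0.45,-0.7,3.35,0,1],[-0.45,-0.7,3.35,0,0],[-0.45,-0.7,3.35,0,0],[-0.45,-0.7,3.35,0,0],[-0.45,-0.7,3.35,0,0],[-0.45,-0.7,3.35,0,0],[-0.45,-0.7,3.35,0,0]]' 50; python3 go.py .445,-.29,.1,84
```

```text
clock: 2.37
tool_pos: [0.4325, 0.1259, 0.0018]
ee_rot: [[-0.995, 0.104, 0.002], [0.104, 0.995, 0.001], [-0.002, 0.001, -1.0]]
wrist_force: [-4.4, 6.7, 22.2]
opening: 0.053
grip_force: 48.0
now [0.4325 0.1259 0.0018] yaw 84.0 q6 -1.32 open 0.053 t 2.37
.445,-.29,.1,84 [ -1.86 -13.74  -3.28] turn 0.01 rows>= 10.3 0.0
```

```bash
python3 -m crank '[[0,0,-0.5,0,0],[0,0,-1,0,0],[0,0,-2,0,0],[0,0,-3,0,0],[0,0,-3.3,0,0],[0,0,-3.3,0,0]]' ; python3 - <<'E'
from plant import env;import cv2
p,d=env.grab_frame('wrist');cv2.imwrite('pics/w2.png',p[:,:,::-1])
E
python3 go.py .445,-.29,.1,84
```

```text
clock: 2.87
tool_pos: [0.4337, 0.1257, 0.1023]
ee_rot: [[-0.995, 0.103, 0.006], [0.103, 0.995, 0.001], [-0.006, 0.001, -1.0]]
wrist_force: [-0.3, 0.3, -0.4]
opening: 0.0521
grip_force: 52.7
now [0.433  0.1256 0.1008] yaw 84.1 q6 -1.32 open 0.0528 t 2.92
.445,-.29,.1,84 [ -1.83 -13.74   0.02] turn 0.01 rows>= 10.0 0.0
```

View pics/w2.png

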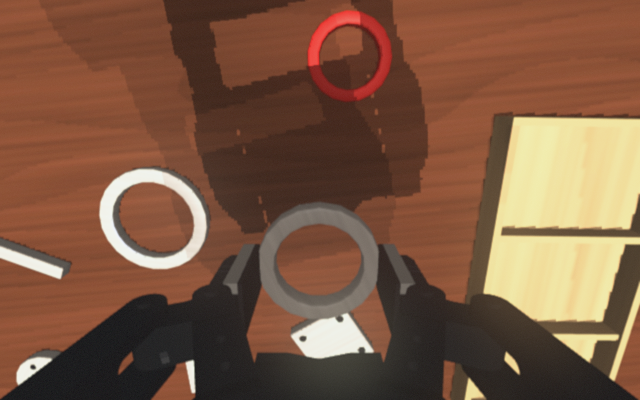

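The ring is held level between the pads, at (319,260). Carry it to tray2's nearer pocket.

```bash
python3 -m crank '[[0,-1,0,0,0],[-0.2,-2.2,0,0,0],[-0.4,-3.4,0,0,0],[-0.6,-4.6,0,0,0],[-0.8,-5.8,0,0,0],[-1,-7,0,0,0],[-1.2,-8.2,0,0,0],[-1.4,-9.4,0,0,0],[-1.6,-10.6,0,0,0],[-1.8,-11.8,0,0,0],[-1.8,-13,0,0,0],[-1.8,-13.7,0,0,0]]'; python3 -m crank '[[0,0,0,0,0],[0,0,0,0,0],[0,0,0,0,0]]'; python3 go.py .445,-.29,.009,84
```

```text
clock: 3.92
tool_pos: [0.4428, -0.2924, 0.0983]
ee_rot: [[-0.994, 0.105, -0.0], [0.105, 0.994, -0.0], [-0.0, -0.0, -1.0]]
wrist_force: [0.9, -0.9, -0.2]
opening: 0.0529
grip_force: 52.7
clock: 4.17
tool_pos: [0.4427, -0.2882, 0.0984]
ee_rot: [[-0.995, 0.104, -0.001], [0.104, 0.995, 0.001], [0.001, 0.001, -1.0]]
wrist_force: [-0.1, 0.4, -1.1]
opening: 0.0526
grip_force: 52.7
now [ 0.4427 -0.2882  0.0984] yaw 84.0 q6 -2.16 open 0.0526 t 4.17
.445,-.29,.009,84 [-0.09 -0.05  2.98] turn 0.01 rows>= 2.1 0.0
```

```bash
python3 -m crank '[[-0.1,-0.05,0.8,0,0],[-0.1,-0.05,1.8,0,0],[-0.1,-0.05,2.6,0,0],[-0.1,-0.05,2.95,0,0],[-0.1,-0.05,2.98,0,0],[-0.1,-0.05,2.98,0,0.8],[-0.1,-0.05,2.98,0,0.8],[-0.1,-0.05,2.98,0,0.8],[-0.1,-0.05,2.98,0,0.8],[-0.1,-0.05,2,0,0.8],[-0.1,-0.05,1,0,0.8],[-0.1,-0.05,0,0,0.8]]'; python3 go.py .5735,-.1285,.1,84 .5735,-.1285,-0.001,84
```

```text
clock: 5.17
tool_pos: [0.4458, -0.2907, 0.1007]
ee_rot: [[-0.995, 0.104, -0.0], [0.104, 0.995, 0.0], [0.0, 0.0, -1.0]]
wrist_force: [-0.1, -0.1, -0.6]
opening: 0.0686
grip_force: 0.0
now [ 0.4458 -0.2907  0.1007] yaw 84.0 q6 -2.16 open 0.0686 t 5.17
.5735,-.1285,.1,84 [-3.67  5.82  0.02] turn 0.01 rows>= 5.0 0.0
.5735,-.1285,-0.001,84 [-3.67  5.82  3.39] turn 0.01 rows>= 5.5 0.0
```

```bash
cat > look.py <<'E'
import sys
from plant import env
from h import *
x,y,r,zt,name=*map(float,sys.argv[1:5]),sys.argv[5]
c=env.get_calibration('wrist');p,d=env.grab_frame('wrist');cv2.imwrite(f'pics/{name}.png',p[:,:,::-1])
P=cloud(c,d);hsv=cv2.cvtColor(p,cv2.COLOR_RGB2HSV)
m=((hsv[...,1]<70)&(hsv[...,2]>70)&(np.linalg.norm(P[...,:2]-[x,y],axis=2)<r)&(abs(P[...,2]-zt)<.004)).astype(np.uint8)
Q=(P[m>0][:,:2]*1000).astype(np.float32)
print('circle',cv2.minEnclosingCircle(Q),'rect',cv2.minAreaRect(Q),'z',np.median(P[m>0][:,2]).round(4),len(Q))
E
python3 -m crank '[[-0.5,0.8,0,0,1],[-1.2,1.8,0,0,1],[-1.8,2.9,0,0,1],[-2.4,3.9,0,0,1],[-3,4.9,0,0,1],[-3.67,5.82,0,0,1],[-3.67,5.82,0,0,1],[-3.67,5.82,0,0,1]]'; python3 look.py .5735 -.1285 .04 .01 w3;  python3 go.py .5735,-.1285,-0.001,84
```

```text
clock: 5.83
tool_pos: [0.5747, -0.1273, 0.0998]
ee_rot: [[-0.995, 0.101, 0.001], [0.101, 0.995, -0.0], [-0.001, -0.0, -1.0]]
wrist_force: [-0.1, -0.3, -0.0]
opening: 0.0852
grip_force: 0.0
circle ((573.1766967773438, -126.86249542236328), 26.92453384399414) rect ((573.0501098632812, -126.95989990234375), (52.476070404052734, 53.254390716552734), 50.22529983520508) z 0.0105 3802
now [ 0.5738 -0.1283  0.0997] yaw 84.1 q6 -1.79 open 0.0853 t 5.88
.5735,-.1285,-0.001,84 [ 0.01 -0.01  3.36] turn 0.02 rows>= 2.4 0.0
```

```bash
python3 -m crank '[[0,0.03,0.5,0,1],[0,0.03,1.4,0,1],[0,0.03,2.2,0,1],[0,0.03,3,0,1],[0,0.03,3.23,0,1],[0,0.03,3.23,0,1],[0,0.03,3.23,0,0],[0,0.03,3.23,0,0],[0,0.03,3.23,0,0],[0,0.03,3.23,0,0],[0,0.03,3.23,0,0],[0,0.03,3.23,0,0]]' 50; python3 -m crank '[[0,0,-0.5,0,0],[0,0,-1.2,0,0],[0,0,-2.2,0,0],[0,0,-3.2,0,0],[0,0,-3.2,0,0]]'; python3 go.py .436,.3095,.1,84
```

```text
clock: 6.88
tool_pos: [0.5746, -0.1283, 0.0044]
ee_rot: [[-0.995, 0.104, 0.002], [0.104, 0.995, -0.001], [-0.003, -0.001, -1.0]]
wrist_force: [-4.4, -1.0, 18.6]
opening: 0.0507
grip_force: 48.7
clock: 7.3
tool_pos: [0.5766, -0.1287, 0.1044]
ee_rot: [[-0.995, 0.104, 0.008], [0.104, 0.995, -0.003], [-0.008, -0.002, -1.0]]
wrist_force: [1.5, -0.2, -0.1]
opening: 0.0502
grip_force: 52.2
now [ 0.5766 -0.1287  0.1044] yaw 84.1 q6 -1.79 open 0.0502 t 7.3
.436,.3095,.1,84 [ 6.17 14.04  0.07] turn 0.01 rows>= 11.0 0.0
```

```bash
python3 -m crank '[[0.4,0.9,0,0,0],[0.9,2.1,0,0,0],[1.4,3.3,0,0,0],[1.9,4.5,0,0,0],[2.4,5.7,0,0,0],[3,6.9,0,0,0],[3.5,8.1,0,0,0],[4,9.3,0,0,0],[4.6,10.5,0,0,0],[5.1,11.7,0,0,0],[5.6,12.9,0,0,0],[6.15,14.05,0,0,0]]'; python3 -m crank '[[0,0,0,0,0],[0,0,0,0,0],[0,0,0,0,0]]'; python3 go.py .436,.3095,.0105,83.4
python3 - <<'E'
from plant import env;import cv2
p,d=env.grab_frame('wrist');cv2.imwrite('pics/w4.png',p[:,:,::-1])
E
```

```text
clock: 8.3
tool_pos: [0.4335, 0.3126, 0.099]
ee_rot: [[-0.995, 0.104, 0.001], [0.104, 0.995, 0.001], [-0.001, 0.001, -1.0]]
wrist_force: [0.1, -0.2, -1.1]
opening: 0.05
grip_force: 52.2
clock: 8.55
tool_pos: [0.434, 0.3105, 0.0986]
ee_rot: [[-0.995, 0.103, 0.001], [0.103, 0.995, 0.0], [-0.001, 0.0, -1.0]]
wrist_force: [0.4, -0.0, -1.4]
opening: 0.0498
grip_force: 52.3
now [0.434  0.3105 0.0986] yaw 84.1 q6 -0.96 open 0.0498 t 8.55
.436,.3095,.0105,83.4 [-0.07 -0.03  2.94] turn 0.14 rows>= 2.1 0.1
```

View pics/w4.png

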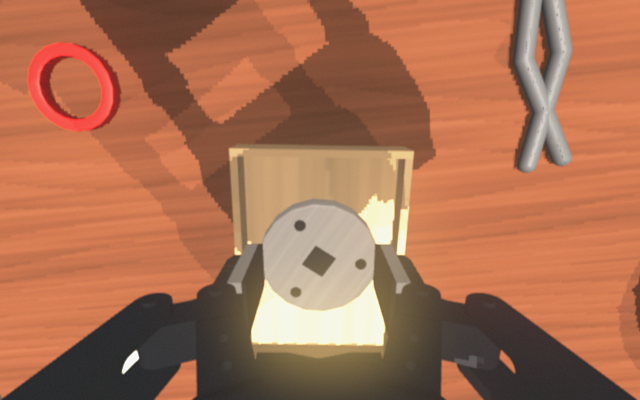

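The round plate (319,255) is held flat, laterally centred over the end pocket (walls at columns 240 and 405). Lower and release.

```bash
python3 -m crank '[[-0.07,-0.03,0.8,0,0],[-0.07,-0.03,1.8,0,0],[-0.07,-0.03,2.6,0,0],[-0.07,-0.03,2.93,0,0],[-0.07,-0.03,2.93,0,0],[-0.07,-0.03,2.93,0,0.78],[-0.07,-0.03,2.93,0,0.78],[-0.07,-0.03,2.93,0,0.78],[-0.07,-0.03,2.93,0,0.78],[-0.07,-0.03,2,0,0.78],[-0.07,-0.03,1,0,0.78],[-0.07,-0.03,0,0,0.78]]'; python3 go.py .5585,.1225,.1,116.3
```

```text
clock: 9.6
tool_pos: [0.4357, 0.3093, 0.0997]
ee_rot: [[-0.995, 0.104, -0.0], [0.104, 0.995, -0.0], [0.0, -0.0, -1.0]]
wrist_force: [1.3, -0.2, 0.4]
opening: 0.0663
grip_force: 0.0
now [0.4357 0.3093 0.0997] yaw 84.0 q6 -0.96 open 0.0663 t 9.6
.5585,.1225,.1,116.3 [-4.72 -5.77 -0.01] turn -6.45 rows>= 5.4 4.5
```

```bash
python3 -m crank '[[-0.5,-0.6,0,-0.8,1],[-1.2,-1.5,0,-1.8,1],[-1.9,-2.4,0,-2.8,1],[-2.6,-3.2,0,-3.8,1],[-3.3,-4,0,-4.8,1],[-4,-4.9,0,-5.8,1],[-4.72,-5.77,0,-6.45,1],[-4.72,-5.77,0,-6.45,1],[-4.72,-5.77,0,-6.45,1]]'; python3 look.py .5585 .1225 .045 .01 w5;  python3 go.py .5585,.1225,0.003,116.3
```

```text
clock: 10.35
tool_pos: [0.5599, 0.1212, 0.0988]
ee_rot: [[-0.898, -0.441, 0.001], [-0.441, 0.898, 0.0], [-0.001, -0.0, -1.0]]
wrist_force: [-0.3, 0.7, -0.2]
opening: 0.0853
grip_force: 0.0
circle ((558.821533203125, 124.02603149414062), 35.75593948364258) rect ((559.0704956054688, 124.01107788085938), (52.11186218261719, 52.06919860839844), 26.115758895874023) z 0.0105 4819
now [0.559  0.1222 0.0987] yaw 116.2 q6 -1.92 open 0.0852 t 10.4
.5585,.1225,0.003,116.3 [0.01 0.02 3.19] turn -0.02 rows>= 2.3 0.0
```

Square plate confirmed at (0.559,0.123) and 26.1°. Grasp it.

```bash
python3 -m crank '[[0,0.04,0.5,0,1],[0,0.04,1.4,0,1],[0,0.04,2.2,0,1],[0,0.04,3,0,1],[0,0.04,3.19,0,1],[0,0.04,3.19,0,1],[0,0.04,3.19,0,0],[0,0.04,3.19,0,0],[0,0.04,3.19,0,0],[0,0.04,3.19,0,0],[0,0.04,3.19,0,0],[0,0.04,3.19,0,0]]' 50; python3 -m crank '[[0,0,-0.5,0,0],[0,0,-1.2,0,0],[0,0,-2.2,0,0],[0,0,-3.2,0,0],[0,0,-3.2,0,0]]'; python3 go.py .527,-.298,.1,84
```

```text
clock: 11.4
tool_pos: [0.5592, 0.1239, 0.0044]
ee_rot: [[-0.897, -0.443, 0.002], [-0.443, 0.897, 0.0], [-0.002, -0.001, -1.0]]
wrist_force: [-3.1, 2.0, 15.8]
opening: 0.0496
grip_force: 49.0
clock: 11.82
tool_pos: [0.5611, 0.124, 0.1045]
ee_rot: [[-0.897, -0.443, 0.008], [-0.443, 0.897, 0.001], [-0.008, -0.003, -1.0]]
wrist_force: [2.2, 1.1, -1.5]
opening: 0.0492
grip_force: 52.3
now [0.5611 0.124  0.1045] yaw 116.3 q6 -1.92 open 0.0492 t 11.82
.527,-.298,.1,84 [  7.25 -12.11   0.13] turn 6.46 rows>= 10.2 4.5
```

```bash
python3 -m crank '[[0.5,-0.9,0,0.6,0],[1.1,-1.9,0,1.2,0],[1.7,-2.9,0,1.8,0],[2.3,-3.9,0,2.4,0],[2.9,-4.9,0,3,0],[3.5,-5.9,0,3.6,0],[4.1,-6.9,0,4.2,0],[4.7,-7.9,0,4.8,0],[5.3,-8.9,0,5.4,0],[6,-10,0,6,0],[6.6,-11.1,0,6.46,0],[7.25,-12.11,0,6.46,0]]'; python3 -m crank '[[0,0,0,0,0],[0,0,0,0,0],[0,0,0,0,0]]'; python3 go.py .527,-.298,.0105,84
python3 - <<'E'
from plant import env;import cv2
p,d=env.grab_frame('wrist');cv2.imwrite('pics/w6.png',p[:,:,::-1])
E
```

```text
clock: 12.82
tool_pos: [0.5241, -0.3006, 0.0993]
ee_rot: [[-0.994, 0.108, 0.001], [0.108, 0.994, -0.001], [-0.001, -0.001, -1.0]]
wrist_force: [1.1, -1.1, -1.8]
opening: 0.0498
grip_force: 52.3
clock: 13.07
tool_pos: [0.524, -0.2982, 0.0988]
ee_rot: [[-0.994, 0.105, 0.0], [0.105, 0.994, 0.0], [0.0, 0.0, -1.0]]
wrist_force: [-0.1, 0.5, -1.2]
opening: 0.0492
grip_force: 52.4
now [ 0.524  -0.2982  0.0988] yaw 84.0 q6 -2.08 open 0.0492 t 13.07
.527,-.298,.0105,84 [-0.1   0.02  2.94] turn -0.01 rows>= 2.1 0.0
```

View pics/w6.png

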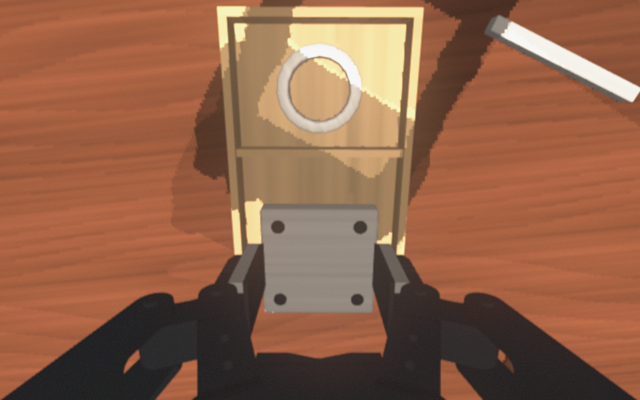

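The ring (319,88) lies flat and centred in its pocket. The square plate is held square over the second pocket (320,258), below the divider at row 152. Lower and release.

```bash
python3 -m crank '[[-0.1,0,0.8,0,0],[-0.1,0,1.8,0,0],[-0.1,0,2.6,0,0],[-0.1,0,2.93,0,0],[-0.1,0,2.93,0,0],[-0.1,0,2.93,0,0.78],[-0.1,0,2.93,0,0.78],[-0.1,0,2.93,0,0.78],[-0.1,0,2.93,0,0.78],[-0.1,0,2,0,0.78],[-0.1,0,1,0,0.78],[-0.1,0,0,0,0.78]]'; python3 go.py .6905,-.0055,.12,84
```

```text
clock: 14.12
tool_pos: [0.527, -0.2985, 0.0998]
ee_rot: [[-0.995, 0.105, -0.001], [0.105, 0.995, 0.0], [0.001, 0.0, -1.0]]
wrist_force: [0.1, 0.4, 0.5]
opening: 0.0664
grip_force: 0.0
now [ 0.527  -0.2985  0.0998] yaw 84.0 q6 -2.08 open 0.0664 t 14.12
.6905,-.0055,.12,84 [-4.4  10.28 -0.67] turn -0.0 rows>= 8.1 0.0
```

```bash
python3 -m crank '[[-0.3,0.8,-0.3,0,1],[-0.8,1.9,-0.67,0,1],[-1.3,3,-0.67,0,1],[-1.8,4.1,-0.67,0,1],[-2.3,5.2,-0.67,0,1],[-2.8,6.3,-0.67,0,1],[-3.3,7.4,-0.67,0,1],[-3.8,8.5,-0.67,0,1],[-4.1,9.5,-0.67,0,1],[-4.4,10.28,-0.67,0,1],[-4.4,10.28,-0.67,0,1],[-4.4,10.28,-0.67,0,1]]'; python3 look.py .6905 -.0055 .05 .047 w7;  python3 go.py .6905,-.0055,0.014,84
```

```text
clock: 15.12
tool_pos: [0.6912, -0.0044, 0.119]
ee_rot: [[-0.995, 0.103, 0.001], [0.103, 0.995, -0.0], [-0.001, -0.0, -1.0]]
wrist_force: [-0.1, 0.0, -0.1]
opening: 0.0852
grip_force: 0.0
circle ((689.6293334960938, -4.423089981079102), 22.339153289794922) rect ((690.022216796875, -4.485679626464844), (43.45287322998047, 42.885311126708984), 13.193321228027344) z 0.049 2861
now [ 0.6908 -0.0055  0.1189] yaw 84.0 q6 -1.56 open 0.0854 t 15.17
.6905,-.0055,0.014,84 [0.01 0.   3.5 ] turn 0.01 rows>= 2.5 0.0
```

View pics/w7.png

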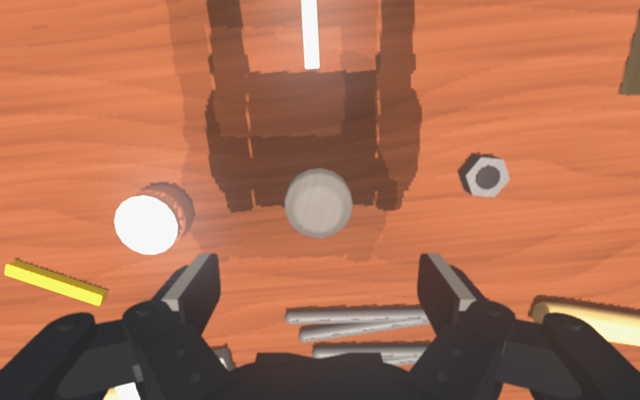

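The knob is at (319,203), centred between the open fingers; the tin (150,222), nut (485,176) and rods are clear. Its top measures 49 mm.

```bash
python3 -m crank '[[0,0.03,0.5,0,1],[0,0.03,1.4,0,1],[0,0.03,2.2,0,1],[0,0.03,3,0,1],[0,0.03,3.6,0,1],[0,0.03,3.6,0,1],[0,0.03,3.6,0,0],[0,0.03,3.6,0,0],[0,0.03,3.6,0,0],[0,0.03,3.6,0,0],[0,0.03,3.6,0,0],[0,0.03,3.6,0,0]]' 60; python3 -m crank '[[0,0,-0.5,0,0],[0,0,-1.2,0,0],[0,0,-2.2,0,0],[0,0,-3.2,0,0],[0,0,-3.2,0,0],[0,0,-3.2,0,0]]'; python3 go.py .601,.290,.11,84
```

```text
clock: 16.17
tool_pos: [0.6919, -0.0053, 0.0128]
ee_rot: [[-0.995, 0.105, 0.003], [0.105, 0.995, -0.001], [-0.003, -0.0, -1.0]]
wrist_force: [-1.6, -1.3, 10.1]
opening: 0.0456
grip_force: 60.6
clock: 16.67
tool_pos: [0.6922, -0.005, 0.1094]
ee_rot: [[-0.995, 0.105, 0.005], [0.105, 0.995, -0.0], [-0.005, 0.0, -1.0]]
wrist_force: [-0.0, 0.6, -2.9]
opening: 0.0454
grip_force: 62.4
now [ 0.6922 -0.005   0.1094] yaw 84.0 q6 -1.56 open 0.0454 t 16.67
.601,.290,.11,84 [ 4.05  9.46 -0.04] turn -0.0 rows>= 7.4 0.0
```

```bash
python3 -m crank '[[0.3,0.7,0,0,0],[0.7,1.7,0,0,0],[1.1,2.7,0,0,0],[1.6,3.8,0,0,0],[2.1,4.9,0,0,0],[2.6,6,0,0,0],[3,7.1,0,0,0],[3.4,8.1,0,0,0],[3.8,8.9,0,0,0],[4.05,9.46,0,0,0],[4.05,9.46,0,0,0],[4.05,9.46,0,0,0]]'; python3 go.py .601,.290,.0195,83.4
python3 - <<'E'
from plant import env;import cv2
p,d=env.grab_frame('wrist');cv2.imwrite('pics/w8.png',p[:,:,::-1])
E
```

```text
clock: 17.67
tool_pos: [0.5988, 0.2906, 0.1058]
ee_rot: [[-0.995, 0.103, -0.001], [0.103, 0.995, -0.001], [0.001, -0.001, -1.0]]
wrist_force: [0.6, -0.3, -2.9]
opening: 0.0456
grip_force: 62.4
now [0.5988 0.2906 0.1058] yaw 84.1 q6 -1.11 open 0.0456 t 17.67
.601,.290,.0195,83.4 [-0.08 -0.01  2.88] turn 0.14 rows>= 2.1 0.1
```

View pics/w8.png

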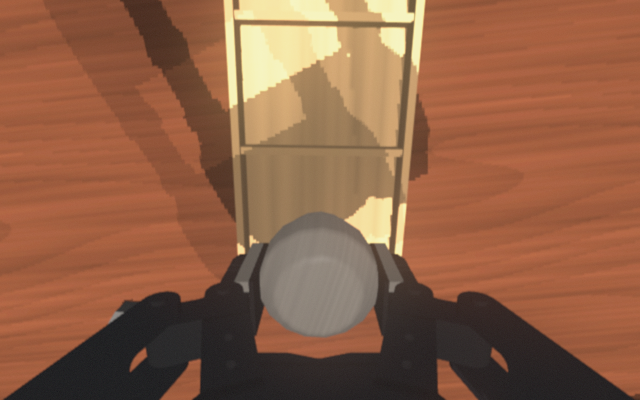

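The knob (319,275) is upright in the grip over the far end pocket, laterally centred between the walls at columns 240 and 403. Lower it gently.

```bash
python3 -m crank '[[-0.08,0,0.8,0,0],[-0.08,0,1.8,0,0],[-0.08,0,2.5,0,0],[-0.08,0,2.8,0,0],[-0.08,0,2.9,0,0],[-0.08,0,2.9,0,0]]'; python3 -m crank '[[0,0,0,0,0.75],[0,0,0,0,0.75],[0,0,0,0,0.75],[0,0,0,0,0.75],[0,0,-0.7,0,0.75],[0,0,-1.7,0,0.75],[0,0,-2.7,0,0.75],[0,0,-3,0,0.75]]'; python3 go.py .5578,.0015,.1,86.8
```

```text
clock: 18.22
tool_pos: [0.6023, 0.289, 0.0195]
ee_rot: [[-0.994, 0.105, -0.001], [0.105, 0.994, -0.0], [0.001, -0.001, -1.0]]
wrist_force: [0.1, -0.2, -1.2]
opening: 0.0452
grip_force: 62.4
clock: 18.88
tool_pos: [0.6041, 0.2906, 0.1146]
ee_rot: [[-0.995, 0.104, 0.006], [0.105, 0.995, 0.002], [-0.005, 0.003, -1.0]]
wrist_force: [1.1, 0.5, 0.8]
opening: 0.0641
grip_force: 0.0
now [0.6041 0.2906 0.1146] yaw 84.0 q6 -1.11 open 0.0641 t 18.88
.5578,.0015,.1,86.8 [ 0.53 -9.75  0.46] turn -0.56 rows>= 7.0 0.4
```

Now the short bar.

```bash
python3 -m crank '[[0,-0.8,0,-0.56,0.75],[0.1,-1.9,0,-0.56,0.7],[0.2,-3,0,-0.56,0.6],[0.2,-4.1,0,-0.56,0.5],[0.3,-5.2,0.1,-0.56,0.5],[0.4,-6.3,0.3,-0.56,0.5],[0.5,-7.4,0.46,-0.56,0.5],[0.53,-8.5,0.46,-0.56,0.5],[0.53,-9.3,0.46,-0.56,0.5],[0.53,-9.75,0.46,-0.56,0.5],[0.53,-9.75,0.46,-0.56,0.5],[0.53,-9.75,0.46,-0.56,0.5]]'; python3 look.py .5578 .0015 .055 .01 w9;  python3 go.py .5578,.0015,0.003,86.8
```

```text
clock: 19.88
tool_pos: [0.556, 0.0005, 0.0962]
ee_rot: [[-0.998, 0.057, 0.001], [0.057, 0.998, 0.0], [-0.001, 0.0, -1.0]]
wrist_force: [0.9, -0.1, -0.1]
opening: 0.0431
grip_force: 0.0
circle ((557.8421630859375, 2.7615926265716553), 40.05210876464844) rect ((557.8671875, 2.2441930770874023), (9.478899002075195, 79.90799713134766), 87.17657470703125) z 0.0105 1456
now [0.5561 0.0012 0.0961] yaw 86.8 q6 -1.62 open 0.0427 t 19.93
.5578,.0015,0.003,86.8 [-0.06  0.01  3.1 ] turn -0.0 rows>= 2.2 0.0
```

View pics/w9.png

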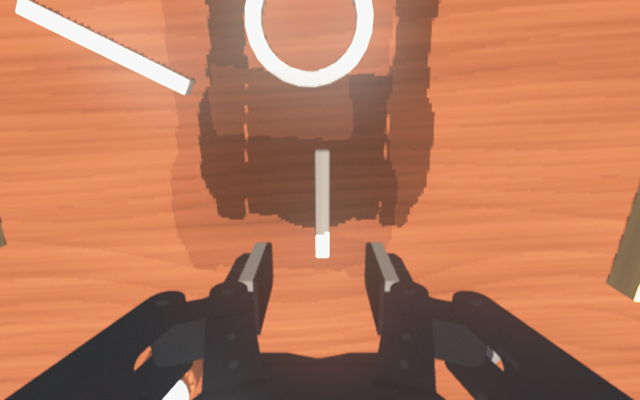

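The short bar (80 mm measured) runs from (322,150) to (322,257), centred between the fingers. Both spares are clear of the fingers.

```bash
python3 -m crank '[[-0.06,0.02,0.5,0,0.5],[-0.06,0.02,1.4,0,0.5],[-0.06,0.02,2.2,0,0.5],[-0.06,0.02,2.9,0,0.5],[-0.06,0.02,3.08,0,0.5],[-0.06,0.02,3.08,0,0.5],[-0.06,0.02,3.08,0,0],[-0.06,0.02,3.08,0,0],[-0.06,0.02,3.08,0,0],[-0.06,0.02,3.08,0,0],[-0.06,0.02,3.08,0,0]]' 60; python3 -m crank '[[0,0,-0.5,0,0],[0,0,-1.2,0,0],[0,0,-2.2,0,0],[0,0,-3.2,0,0],[0,0,-3.2,0,0],[0,0,-3.2,0,0]]'; python3 go.py .5185,.300,.1,-6.6
```

```text
clock: 20.85
tool_pos: [0.5584, 0.0012, 0.0049]
ee_rot: [[-0.998, 0.056, 0.002], [0.056, 0.998, 0.0], [-0.002, 0.0, -1.0]]
wrist_force: [-0.7, 3.3, 8.2]
opening: 0.0072
grip_force: 58.8
clock: 21.35
tool_pos: [0.5589, 0.001, 0.1018]
ee_rot: [[-0.998, 0.056, 0.005], [0.056, 0.998, -0.0], [-0.005, -0.0, -1.0]]
wrist_force: [0.6, 0.4, -0.8]
opening: 0.0073
grip_force: 59.0
now [0.5589 0.001  0.1018] yaw 86.8 q6 -1.62 open 0.0073 t 21.35
.5185,.300,.1,-6.6 [1.9  9.88 0.05] turn -17.32 rows>= 7.2 12.1
```

```bash
python3 -m crank '[[0.1,0.6,0,1.3,0],[0.2,1.4,0,2.7,0],[0.4,2.3,0,4.1,0],[0.6,3.2,0,5.5,0],[0.8,4.1,0,6.9,0],[1,5,0,8.3,0],[1.2,5.9,0,9.7,0],[1.4,6.8,0,11.1,0],[1.6,7.7,0,12.5,0],[1.7,8.5,0,13.9,0],[1.8,9.2,0,15.3,0],[1.9,9.88,0,16.5,0]]'; python3 -m crank '[[0,0,0,1.1,0],[0,0,0,2.18,0],[0,0,0,2.18,0],[0,0,0,2.18,0],[0,0,0,2.18,0]]'; python3 go.py .5185,.300,.0125,-6.6
python3 - <<'E'
from plant import env;import cv2
p,d=env.grab_frame('wrist');cv2.imwrite('pics/w10.png',p[:,:,::-1])
E
```

```text
clock: 22.35
tool_pos: [0.5165, 0.3013, 0.0987]
ee_rot: [[-0.069, 0.998, -0.001], [0.998, 0.069, -0.0], [-0.0, -0.001, -1.0]]
wrist_force: [0.4, 0.0, -0.5]
opening: 0.0073
grip_force: 59.0
clock: 22.77
tool_pos: [0.5171, 0.2999, 0.0991]
ee_rot: [[0.112, 0.994, -0.001], [0.994, -0.112, -0.0], [-0.0, -0.001, -1.0]]
wrist_force: [0.8, -0.7, -0.9]
opening: 0.0074
grip_force: 59.0
now [0.5171 0.2999 0.0991] yaw -6.4 q6 0.54 open 0.0074 t 22.77
.5185,.300,.0125,-6.6 [0.01 0.05 2.89] turn 0.03 rows>= 2.1 0.0
```

View pics/w10.png

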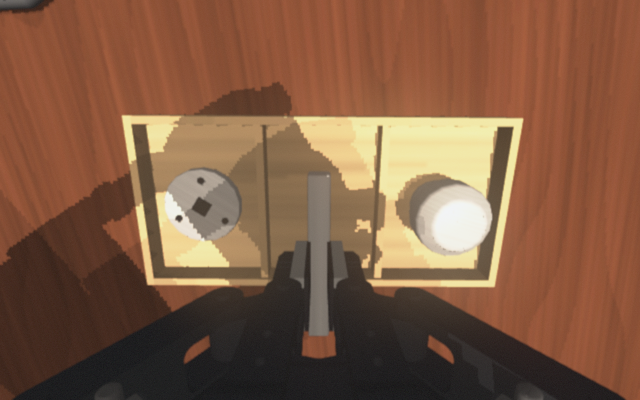

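The round plate (203,204) lies flat in the left pocket, the knob (452,217) stands in the right, and the bar (318,255) lies along the middle pocket. Lower in stages, watching the force because the knuckles come near the knob.

```bash
python3 -m crank '[[0,0.05,0.7,0,0],[0,0.05,1.5,0,0],[0,0.05,2.1,0,0],[0,0.05,2.4,0,0],[0,0.05,2.4,0,0]]'; python3 -m crank '[[0,0,0.15,0,0],[0,0,0.3,0,0],[0,0,0.45,0,0],[0,0,0.5,0,0],[0,0,0.5,0,0]]'; python3 go.py .5185,.300,.0115,-6.6
```

```text
clock: 23.23
tool_pos: [0.5178, 0.2993, 0.0257]
ee_rot: [[0.114, 0.993, -0.003], [0.993, -0.114, -0.001], [-0.002, -0.003, -1.0]]
wrist_force: [-0.0, -0.6, 0.3]
opening: 0.0071
grip_force: 59.0
clock: 23.65
tool_pos: [0.5187, 0.3, 0.0125]
ee_rot: [[0.115, 0.993, -0.0], [0.993, -0.115, -0.0], [-0.0, -0.0, -1.0]]
wrist_force: [-0.5, 0.2, -0.4]
opening: 0.0075
grip_force: 59.0
now [0.5187 0.3    0.0125] yaw -6.6 q6 0.54 open 0.0075 t 23.65
.5185,.300,.0115,-6.6 [-0.   -0.01  0.03] turn -0.0 rows>= 0.0 0.0
```

```bash
python3 -m crank '[[0,0,0.05,0,0],[0,0,0.05,0,0],[0,0,0.05,0,0.33],[0,0,0.05,0,0.33],[0,0,0.05,0,0.33],[0,0,0.05,0,0.33],[0,0,-0.5,0,0.33],[0,0,-1.5,0,0.33],[0,0,-2.5,0,0.33],[0,0,-3.5,0,0.33],[0,0,-4,0,0.33],[0,0,-4,0,0.33]]'; python3 -m crank '[[0,-0.9,0,0,0.33],[0,-2,0,0,0.33],[0,-3,0,0,0.33],[0,-4,0,0,0.33],[0,-4,0,0,0.33],[0,-4,0,0,0.33],[0,-4,0,0,0.33]]'
python3 - <<'E'
from plant import env;import cv2
from h import *
pic={}
for n in('scene','side'):
    p,d=env.grab_frame(n);pic[n]=p[:,:,::-1];cv2.imwrite(f'pics/{n}9.png',pic[n]);np.save(f'pics/{n}9.npy',d)
a,b=pic['scene'],pic['side']
t=np.hstack([cv2.resize(a[105:185,330:460],(400,246)),cv2.resize(b[105:185,170:300],(400,246))])
u=np.hstack([cv2.resize(a[230:330,125:255],(400,308)),cv2.resize(b[265:365,335:465],(400,308))])
cv2.imwrite('pics/final.png',np.vstack([t,u]))
E
```

```text
clock: 24.65
tool_pos: [0.5204, 0.3008, 0.1362]
ee_rot: [[0.115, 0.993, 0.005], [0.993, -0.115, 0.002], [0.003, 0.005, -1.0]]
wrist_force: [0.6, 0.1, 0.5]
opening: 0.0284
grip_force: 0.0
clock: 25.23
tool_pos: [0.3998, 0.314, 0.1322]
ee_rot: [[0.115, 0.993, 0.0], [0.993, -0.115, 0.0], [0.0, 0.0, -1.0]]
wrist_force: [0.4, 0.1, -1.1]
opening: 0.0282
grip_force: 0.0
```

View pics/final.png

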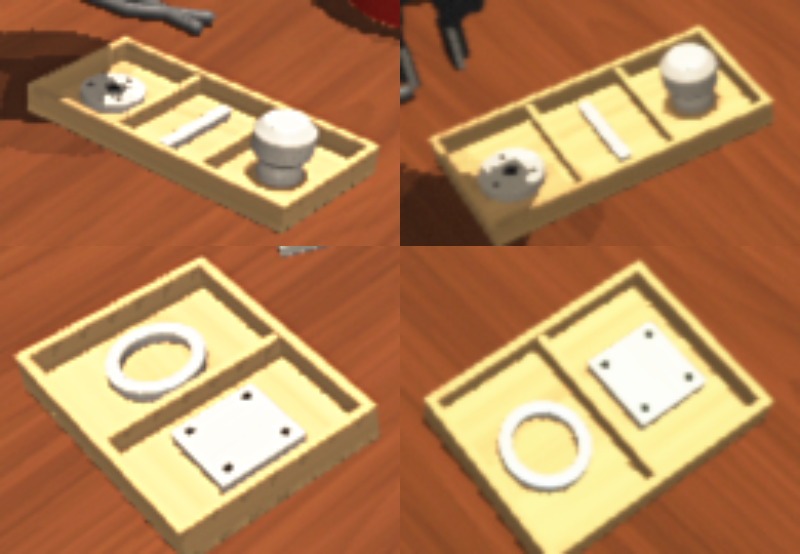

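In both views, all five parts lie flat or upright in the right pockets. One numeric check of the placings and spares before handing in.

```bash
python3 - <<'E'
from h import *;from plant import env
g=dict(tray3=((.5185,.300),-6.6),tray2=((.486,-.294),-6.1))
it=dict(ring=('tray2',-41.5,.015),square=('tray2',41.5,.015),round=('tray3',-83,.015),knob=('tray3',83,.05),short=('tray3',0,.015))
for n in('scene','side'):
    c=env.get_calibration(n);P=cloud(c,np.load(f'pics/{n}9.npy'));hsv=cv2.cvtColor(cv2.imread(f'pics/{n}9.png'),cv2.COLOR_BGR2HSV)
    w=(hsv[...,1]<60)&(hsv[...,2]>60)
    for k,(t,x0,z) in it.items():
        o,a=g[t];a=np.radians(a);R=np.array([[np.cos(a),-np.sin(a)],[np.sin(a),np.cos(a)]])
        q=(P[...,:2]-o)@R*1000;m=w&(abs(q[...,0]-x0)<38)&(abs(q[...,1])<54)&(abs(P[...,2]-z)<.003)
        r=cv2.minAreaRect(q[m].astype(np.float32));zz=P[...,2][m];print(n,k,np.round(r[0],1),np.round(r[1],1),'z',np.median(zz).round(4),'sd',zz.std().round(4))
    for k,o in dict(long=(.4443,-.1315),large=(.4359,-.001)).items():
        m=w&(np.linalg.norm(P[...,:2]-o,axis=2)<.065)&(abs(P[...,2]-.01)<.003);print(n,k,np.round(cv2.minAreaRect((P[m][:,:2]*1000).astype(np.float32))[0],1))
E
```

```text
scene ring [-40.8  -2.7] [56.1 54.3] z 0.0155 sd 0.0013
scene square [41.3 -1.7] [52.4 54.7] z 0.0157 sd 0.0011
scene round [-85.2  -5.4] [51.3 54.6] z 0.0156 sd 0.0013
scene knob [ 83.3 -10.2] [43.6 36.4] z 0.0497 sd 0.0017
scene short [-1.  -3.3] [13.5 80.8] z 0.0154 sd 0.0013
scene long [ 443.8 -131.3]
scene large [435.3  -3.2]
side ring [-39.6   0.7] [55.1 54. ] z 0.0148 sd 0.0013
side square [42.3  1.2] [51.6 53.6] z 0.015 sd 0.0013
side round [-82.8  -2.1] [51.4 49.1] z 0.0152 sd 0.0013
side knob [82.7 -5.8] [40.5 41.9] z 0.0501 sd 0.0019
side short [0.4 1.8] [78.3 11.1] z 0.0149 sd 0.0015
side long [ 444.9 -128.6]
side large [436.4   0.7]
```

```bash
python3 -c "
from plant import env
print(env.sign_off())"
```

```text
the job is handed in; nothing more can be done
None
```

I placed both kits in their trays and handed the job in at about 25 s; the last camera check showed all five parts flat or upright within about 10 mm of their pocket centres, and both spares where they started (the judge's verdict was not shown).

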